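Lay the bench tools in the tapered rack by length

TASK

Put the four handled tools from the felt mat away in the tapered wooden tool rack, in order of length: the longest at the end where the two rails stand widest apart, the shortest at the narrow end. Each lies across both rails in its own pair of V notches, its handle in the big notch of the straight rail nearer you and its blade in the small notch of the slanting rail behind, with its balance point between the rails. Leave all four properly seated.

Things in the scene. Friction and masses are not known exactly. Their poses are not given: they have to be found in the camera images.
- file_big_grip (a point): Big file, the longest tool: 215 mm long overall, fat orange-brown handle 33 mm wide and 115 mm long, 31 mm high, 140 g. On the 3 mm thick felt mat, handle towards the robot. Point to grip it: on the handle's axis, 15.5 mm above the underside, near the balance point. y runs along the tool from handle to tip, z up; the handle ends 63 mm to -y and the blade tip is 153 mm to +y.
- file_wood_grip (a point): Slim file, second longest: 195 mm overall, slender light wooden handle 21 mm wide and 85 mm long, 20 mm high, 60 g. On the 3 mm thick felt mat, handle towards the robot. Point to grip it: on the handle's axis, 10 mm above the underside, near the balance point. y runs along the tool from handle to tip, z up; the handle ends 56 mm to -y and the blade tip is 140 mm to +y.
- punch_black_grip (a point): Black-handled scraper, third: 155 mm overall, thick black handle 25 mm wide and 95 mm long, 23 mm high, 110 g. On the 3 mm thick felt mat, handle towards the robot. Point to grip it: on the handle's axis, 11.5 mm above the underside, near the balance point. y runs along the tool from handle to tip, z up; the handle ends 49 mm to -y and the blade tip is 107 mm to +y.
- graver_grip (a point): Graver, the shortest: 125 mm overall, stubby orange-brown handle 24 mm wide and 55 mm long, 22 mm high, 50 g. On the 3 mm thick felt mat, handle towards the robot. Point to grip it: on the handle's axis, 11 mm above the underside, near the balance point. y runs along the tool from handle to tip, z up; the handle ends 39 mm to -y and the blade tip is 87 mm to +y.
- notch0 (a point): Where the grip (balance) point of the longest tool belongs when it is racked: in the widest (first) pair of V notches. x runs along the notches, from the big notch in the handle rail to the small one in the blade rail, y along the row towards the wide end, z up. The handle rail's middle is 45 mm to -x, the blade rail's 79 mm to +x, each 10 mm thick. Point 41 mm above the bench.
- notch1 (a point): Where the grip (balance) point of the second longest tool belongs when it is racked: in the second widest pair of V notches. x runs along the notches, from the big notch in the handle rail to the small one in the blade rail, y along the row towards the wide end, z up. The handle rail's middle is 38 mm to -x, the blade rail's 64 mm to +x, each 10 mm thick. Point 34.5 mm above the bench.
- notch2 (a point): Where the grip (balance) point of the third longest tool belongs when it is racked: in the third pair of V notches. x runs along the notches, from the big notch in the handle rail to the small one in the blade rail, y along the row towards the wide end, z up. The handle rail's middle is 28 mm to -x, the blade rail's 52 mm to +x, each 10 mm thick. Point 36 mm above the bench.
- notch3 (a point): Where the grip (balance) point of the shortest tool belongs when it is racked: in the narrowest (last) pair of V notches. x runs along the notches, from the big notch in the handle rail to the small one in the blade rail, y along the row towards the wide end, z up. The handle rail's middle is 24 mm to -x, the blade rail's 34 mm to +x, each 10 mm thick. Point 35.5 mm above the bench.
- blade_rail (a point): Middle of the top edge of the rack's slanting blade rail (the far one). Fixed rack: two 280 mm wooden rails on dark feet, 4 notch pairs 72 mm apart. Straight handle rail, top 46 mm above the bench: notches 46 mm wide at the top, 10 at the floor, 22 deep. Blade rail, top 50: 36 wide, 7 at the floor, 20 deep. Rails 10 mm thick, centres 58 mm apart at the last notch, 124 at the first.

How it is judged:
By the outcome, as a careful person would: the job done as asked, in the order asked, and still so for the second after the job is handed in, with the robot touching nothing.
It also fails if it takes over 88 s, if anything falls off the work surface, if the arm or the gripper's body presses on something with over 40 N, if the wrist force passes 120 N, or if a joint passes its speed limit or range.

ROBOT

A 7-joint arm with a two-finger parallel gripper is mounted at the origin on a cart in front of the work surface, level with it; the furniture and walls round the work are solid. World frame = base frame: x ahead of the robot, y to its left, z up, the work surface at z = 0. Lengths are in mm, angles in rad, forces in N, time in s.
With the tool pointing down it reaches from about 400 to 875 mm from the base axis. Payload 4.4 kg.
Tool frame: the origin (TCP) lies at the very end of the fingers, on their centre line; the grasp point (between the pads) lies 19 mm behind it; z points along the fingers, y is the line along which they close (so a half turn about z gives the same grasp; the last joint's range is limited). The gripper opens to 85 mm and grips with 20 to 120 N. Pads are 22 mm wide; open, the fingers measure 114 mm over their backs; the gripper's body (76 mm by 85 mm) begins 54 mm behind the grasp point. The pads swing forward as they close: fully open they stand 13 mm farther back than shut.
Start: joints at [1.19, 0.628, 0.038, 1.517, -0.027, 0.996, -0.02], TCP at [201.285, -618.063, 231.313] pointing down, gripper open.
Joint ranges: [-3.06, 3.06], [-0.37, 2.12], [-1.25, 1.32], [0.18, 2.47], [-1.1, 4.24], [0.23, 1.98], [-2.94, 2.94]. Speed limits (rad/s): [2.57, 2.57, 3.14, 3.14, 3.14, 3.14, 3.14].

INTERFACE

Orientations are given as [roll, pitch, yaw] about the fixed x, y, z axes, in that order (R = Rz(yaw) Ry(pitch) Rx(roll)).
In Python, from cell import read_state, get_image, camera_info, finish_job gives the robot as it stands.
- The arm moves only by the tool play_rows, never from a script. Its argument "deltas" is one flat list of numbers, 7 for each row, row after row: the shift along the tool's x, y, z in mm, then the turn, a rotation vector about the tool's x, y, z in rad, then the opening, from 0 (shut) to 1 (fully open). In form: [dx, dy, dz, ax, ay, az, grip, dx, dy, dz, ax, ay, az, grip, ...]. A call has 1 to 10 rows; each row is the pose to reach, as a shift and turn from the pose commanded when the call began, along the tool's axes at that moment; what a row does not reach only later rows make up. A row lasts 1/8 s, in which the tool goes at most 62.5 mm and 10.7 degrees, less where a joint would pass 70% of its speed; a pose out of reach is approached as far as the arm can. A call with a gripper value outside its range is refused whole. The fingers move at their own pace and stop on an object; the grip force is fixed at half the most. Time passes only in rows, so rows that repeat a pose let the fingers close. It gives the time, the measured TCP pose, the force, the opening and the grip force at its end, in the units of the state.
- read_state(): the state, without advancing time (a new reading comes with each control period).
- get_image(name): name is "scene" or "top"; returns the picture (400x640x3 uint8, red, green, blue); there is no depth.
- camera_info(name): a dict with "fx", "fy", "cx", "cy" (pixels), "T" (4x4, takes a point from camera to world coordinates). Camera axes: x right, y down, z forward; pixel columns grow to the right and rows downward; lengths in mm; the calibration is good to about 2 mm. A picture is of the moment at which its call begins. camera_info takes no time and is no camera call.
- finish_job(): hands the job in; it is judged then, once.
The state is a dict: "clock": time; "qpos": joint angles; "qd": joint speeds; "tau": joint torques, N m; "eef_pos": TCP position; "tool_rot": TCP orientation; "force": force on the tool from outside, world axes, zero at the start; "torque": the same for the moment, N m; "width": finger opening in mm; "gripper_force": force on a finger pad.
Only numpy, scipy, OpenCV 4.12 (cv2) and the standard library are available. Lean on these libraries where they do the work, as an engineer would, in place of code of your own. Each camera call takes 0.05 s, during which the arm holds its last target. There are 200 camera calls.

## Working session

There is one attempt and no reset: what is moved stays moved. The work goes in short steps, Python scripts to look and compute and a tool call to move; the robot and the scene stay as the last step left them, time stands still between calls to the robot, and variables do not carry over. Pictures are saved under pics/ and viewed, at most 14 in all, crops included, and the job is handed in when it is done.

Besides the shell and the picture viewer there is one more tool, called after ">>>" as a command line: name --argument value ..., lists and objects as JSON in quotes. play_rows: Moves the arm, as the interface text tells. Its arguments: {"type":"object","properties":{"deltas":{"type":"array"}},"required":["deltas"]}

```bash
ls; mkdir -p pics; python3 - <<'E'
from cell import *
import cv2
for n in("scene","top"):
    cv2.imwrite(f"pics/{n}0.png",get_image(n)[:,:,::-1]); c=camera_info(n); print(n,c['fx'],c['fy'],c['cx'],c['cy'],c['T'])
s=read_state(); print(s)
E
```

```text
pics
scene 506.7738965723465 506.7738965723465 320.7180984164436 194.18970854391202 [[ 8.81089216e-01 -2.45087698e-01  4.04492045e-01  2.57333724e+01]
 [-4.72948449e-01 -4.54330586e-01  7.54919521e-01 -1.11732384e+03]
 [-1.24837938e-03 -8.56455334e-01 -5.16219626e-01  7.52419433e+02]
 [ 0.00000000e+00  0.00000000e+00  0.00000000e+00  1.00000000e+00]]
top 411.02392477844455 411.02392477844455 313.5366001531556 194.04388623040347 [[ 1.51814940e-02 -9.98290010e-01  5.64497870e-02  4.99676406e+02]
 [-9.99878941e-01 -1.53497050e-02 -2.54741355e-03 -1.44093884e+02]
 [ 3.40954507e-03 -5.64042798e-02 -9.98402190e-01  1.14597123e+03]
 [ 0.00000000e+00  0.00000000e+00  0.00000000e+00  1.00000000e+00]]
{'clock': 0.1, 'qpos': array([ 1.19022111,  0.62927104,  0.03842653,  1.51825361, -0.02699712,
        0.99633835, -0.01997657]), 'qd': array([ 0.00048316, -0.00173377,  0.00070236, -0.00229592,  0.00046663,
        0.00017299,  0.00034091]), 'tau': array([ 3.88865912e-03, -5.64528751e+01,  1.23082213e+00, -1.93971759e+01,
        1.13249972e-02,  5.39232278e-03,  8.18199311e-06]), 'eef_pos': array([ 201.10438158, -617.51042566,  230.47405978]), 'tool_rot': array([-3.13983968e+00,  1.03628099e-05,  3.14815293e-01]), 'force': array([-0.07984315, -0.39965701,  0.28588543]), 'torque': array([ 0.05600409, -0.02358932, -0.00095868]), 'gripper_force': 0.0, 'width': 85.18914211994799}
```

View pics/top0.png

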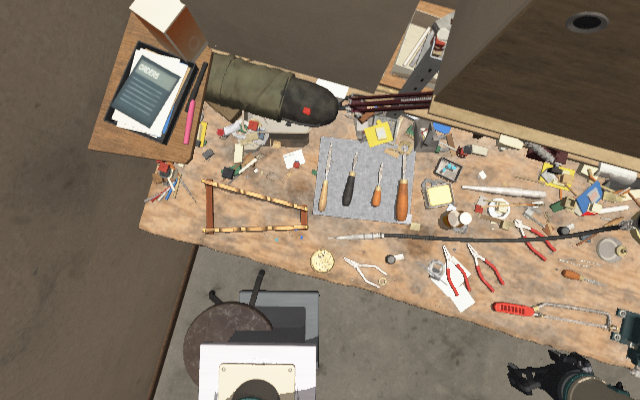

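View pics/scene0.png

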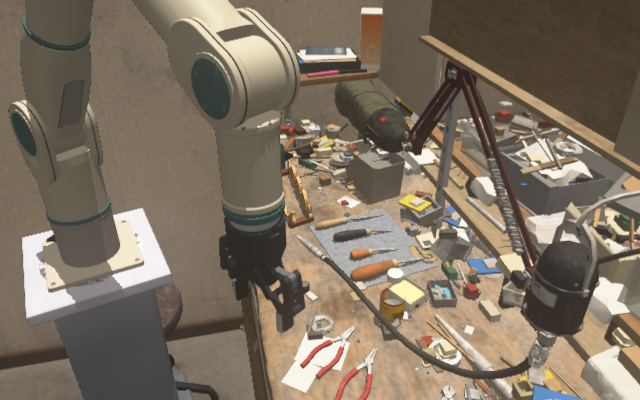

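The top view shows the tools on the mat, handles towards the robot: slim file at (323,185), black (349,187), graver (377,190) and big file (402,190). The rack spans columns 203–308 with its wide end on the left. I'll zoom in next.

```bash
python3 - <<'E'
import cv2
a=cv2.imread("pics/top0.png")
cv2.imwrite("pics/c1.png",cv2.resize(a[130:240,310:420],None,fx=5,fy=5,interpolation=cv2.INTER_CUBIC))
cv2.imwrite("pics/c2.png",cv2.resize(a[170:245,195:320],None,fx=6,fy=6,interpolation=cv2.INTER_CUBIC))
E
```

```text
(no output)
```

View pics/c1.png

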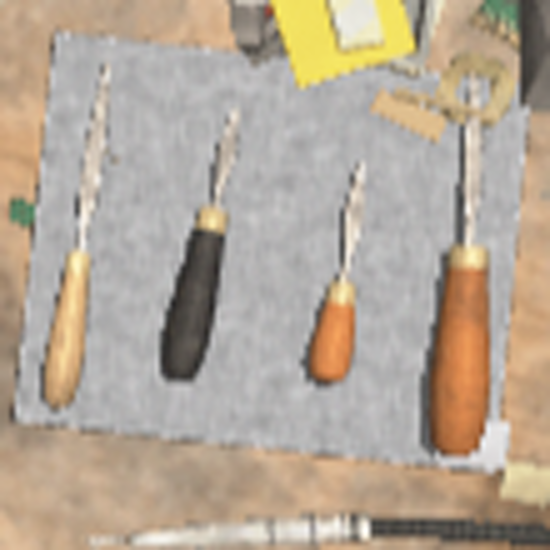

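View pics/c2.png

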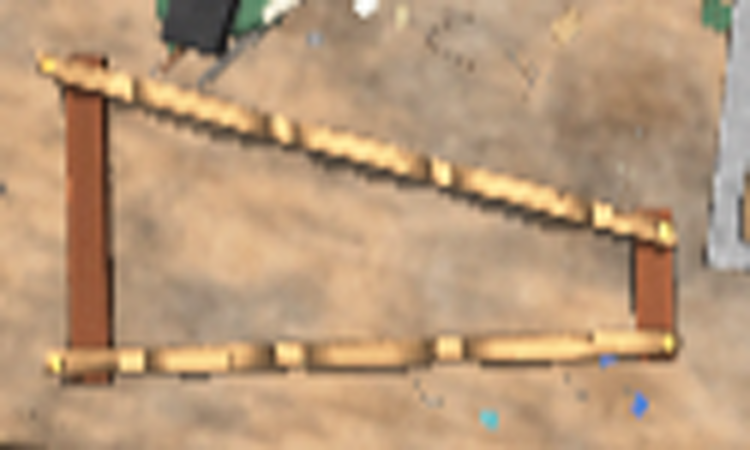

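Crop 1 shows each tool's butt and tip. In crop px: slim (57,408)→(105,68), black (178,378)→(235,110), graver (328,380)→(362,163), big (462,452)→(472,78). Crop 2 shows the notch floors on the handle rail at (132,360), (290,352), (449,347) and on the blade rail at (122,86), (281,128), (441,172), (600,215).

```bash
cat > h.py <<'E'
import numpy as np, cv2
from cell import *
from scipy.spatial.transform import Rotation as R
def cast(px,z,n="top"):
    c=camera_info(n); T=np.array(c["T"]); u=np.atleast_2d(px).astype(float)
    d=np.c_[(u[:,0]-c["cx"])/c["fx"],(u[:,1]-c["cy"])/c["fy"],np.ones(len(u))]@T[:3,:3].T
    return T[:3,3]+d*((z-T[2,3])/d[:,2])[:,None]
def rel(target,yaw,cur=None,curR=None):
    s=read_state(); p=s["eef_pos"] if cur is None else np.array(cur); r=R.from_euler("xyz",s["tool_rot"] if curR is None else curR)
    t=R.from_euler("xyz",[np.pi,0,yaw])
    return np.round(r.inv().apply(np.array(target)-p),1),np.round((r.inv()*t).as_rotvec(),3)
E
python3 - <<'E'
from h import *
a=cv2.imread("pics/top0.png"); hsv=cv2.cvtColor(a,cv2.COLOR_BGR2HSV)
def cr(p,f,o): return (np.array(p)+.5)/f-.5+np.array(o)
T={"big":((462,452),(472,78),63,153,15.5),"slim":((57,408),(105,68),56,140,10),"black":((178,378),(235,110),49,107,11.5),"graver":((328,380),(362,163),39,87,11)}
sat=(hsv[:,:,1]>75); blk=(hsv[:,:,2]<75)
roi=np.zeros(sat.shape,np.uint8); roi[165:225,315:412]=1
for n,(b,t,lb,lt,h) in T.items():
    z=3+h; B=cast(cr(b,5,(310,130)),z)[0]; P=cast(cr(t,5,(310,130)),z)[0]
    d=(P-B)[:2]; L=np.hypot(*d); yaw=np.arctan2(d[1],d[0])
    m=((blk if n=="black" else sat)&(roi>0)).astype(np.uint8)
    k,lab,st,ce=cv2.connectedComponentsWithStats(m)
    c0=cr((np.array(b)*.7+np.array(t)*.3),5,(310,130)); i=lab[int(round(c0[1])),int(round(c0[0]))]
    ys,xs=np.where(lab==i); W=cast(np.c_[xs,ys],z)[:,:2]; mu=W.mean(0)
    v=np.linalg.svd(W-mu,full_matrices=False)[2][0]; v*=np.sign(v[0]); s=(W-mu)@v; q=(W-mu)@np.array([-v[1],v[0]])
    print(n,i,"tipbutt yaw %.3f L %.0f"%(yaw,L),"grip",(B[:2]+d/L*(lb+(L-lb-lt)/2)).round(1),"| PCA yaw %.3f len %.0f w %.0f"%(np.arctan2(v[1],v[0]),np.ptp(s),np.ptp(q)),"grip",(mu+v*(s.min()-1+lb)).round(1))
H=cast([cr(p,6,(195,170)) for p in[(132,360),(290,352),(449,347)]],24)[:,:2]
Bl=cast([cr(p,6,(195,170)) for p in[(122,86),(281,128),(441,172),(600,215)]],30)[:,:2]
E=cast([cr(p,6,(195,170)) for p in[(50,362),(672,342)]],46)[:,:2]
print(H.round(1),Bl.round(1),E.round(1))
r=E[0]-E[1]; print("E len",np.hypot(*r),"yaw",np.arctan2(r[1],r[0])-np.pi/2)
r=H[0]-H[2]; print("H yaw",np.arctan2(r[1],r[0])-np.pi/2, np.hypot(*r)/2)
for i in range(3): d=Bl[i]-H[i]; print(i,np.hypot(*d),np.arctan2(d[1],d[0]))
E
```

```text
big 5 tipbutt yaw -0.024 L 207 grip [ 554.3 -391.8] | PCA yaw -0.062 len 113 w 32 grip [ 557.2 -390.3]
slim 6 tipbutt yaw -0.126 L 191 grip [ 569.7 -175. ] | PCA yaw -0.130 len 82 w 20 grip [ 574.1 -175.6]
black 0 tipbutt yaw -0.199 L 152 grip [ 580.4 -243.9] | PCA yaw -1.555 len 1810 w 1104 grip [540.2 690.1]
graver 7 tipbutt yaw -0.149 L 122 grip [ 571.  -322.8] | PCA yaw -0.180 len 55 w 23 grip [ 570.9 -322.6]
[[462.3 115.1]
 [467.   43.7]
 [470.3 -28.3]] [[586.2 121.8]
 [568.3  49.3]
 [549.4 -23.6]
 [531.1 -96. ]] [[ 461.6  146.4]
 [ 474.6 -129.7]]
E len 276.3764686649438 yaw 0.047159157092856896
H yaw 0.055987785428578185 71.83251042986383
0 124.12415413675758 0.053772766453588486
1 101.43570696308025 0.05511553282616037
2 79.22956225736547 0.05909263325585567
```

```bash
python3 - <<'E'
from h import *
s0=([201.285,-618.063,231.313],[np.pi,0,.315])
print(rel([557,-390.5,110],-.055,*s0))
G={"big":(557,-390.5,-.055),"slim":(573,-175.5,-.13),"black":(580.4,-243.9,-.195),"graver":(571,-322.7,-.16)}
N={"big":(507.5,117.8),"slim":(504.5,45.6),"black":(498,-26.7),"graver":(497.4,-98)}
for n in G:
    x,y,w=G[n]; print(n,"mat->rack",rel([*N[n],110],.054,[x,y,110],[np.pi,0,w]))
o=["big","slim","black","graver"]
for a,b in zip(o,o[1:]): print(a,b,rel([*G[b][:2],110],G[b][2],[*N[a],110],[np.pi,0,.054]))
E
```

```text
(array([ 408.7, -106.2,  121.3]), array([ 0.  , -0.  ,  0.37]))
big mat->rack (array([ -77.4, -504.8,   -0. ]), array([ 0.   ,  0.   , -0.109]))
slim mat->rack (array([ -96.6, -210.4,   -0. ]), array([ 0.   ,  0.   , -0.184]))
black mat->rack (array([-122.9, -197.1,   -0. ]), array([-0.   ,  0.   , -0.249]))
graver mat->rack (array([-108.5, -210.1,   -0. ]), array([ 0.   ,  0.   , -0.214]))
big slim (array([ 49.6, 296.4,   0. ]), array([-0.   , -0.   ,  0.184]))
slim black (array([ 60.2, 293.2,   0. ]), array([ 0.   , -0.   ,  0.249]))
black graver (array([ 56.9, 299.5,   0. ]), array([-0.   , -0.   ,  0.214]))
```

>>> play_rows --deltas '[30, -12, 10, 0, 0, 0.03, 0.7, 80, -30, 30, 0, 0, 0.1, 0.7, 140, -40, 50, 0, 0, 0.16, 0.7, 190, -50, 70, 0, 0, 0.22, 0.7, 240, -70, 80, 0, 0, 0.27, 0.7, 290, -80, 95, 0, 0, 0.32, 0.7, 340, -95, 105, 0, 0, 0.35, 0.7, 380, -104, 115, 0, 0, 0.37, 0.7, 408.8, -106, 121.3, 0, 0, 0.37, 0.7, 408.8, -106, 121.3, 0, 0, 0.37, 0.7]'

```text
clock: 1.35
eef_pos: [559.6, -387.5, 108.6]
tool_rot: [-3.139, 0.0, -0.05]
force: [-0.6, -0.9, -0.1]
width: 59.7
gripper_force: 0.0
```

>>> play_rows --deltas '[0, 0, 20, 0, 0, 0, 0.7, 0, 0, 40, 0, 0, 0, 0.7, 0, 0, 60, 0, 0, 0, 0.7, 0, 0, 60, 0, 0, 0, 0.7, 0, 0, 60, 0, 0, 0, 0.7]'

```text
clock: 1.98
eef_pos: [557.2, -391.1, 50.1]
tool_rot: [3.141, -0.0, -0.056]
force: [-0.6, -1.4, -0.3]
width: 60.1
gripper_force: 0.0
```

```bash
python3 - <<'E'
from h import *
a=get_image("top")[:,:,::-1]; b=get_image("scene")[:,:,::-1]
x=cv2.resize(a[130:240,330:440],(400,400),interpolation=cv2.INTER_CUBIC); y=cv2.resize(b[200:310,310:420],(400,400),interpolation=cv2.INTER_CUBIC)
cv2.imwrite("pics/g1.png",np.hstack([x,y])); s=read_state(); print(s["eef_pos"],s["tool_rot"],s["width"])
E
```

```text
[ 557.7389699  -391.20237396   50.85539367] [ 3.14073862e+00 -1.43257700e-03 -5.52732601e-02] 59.82251435710654
```

View pics/g1.png

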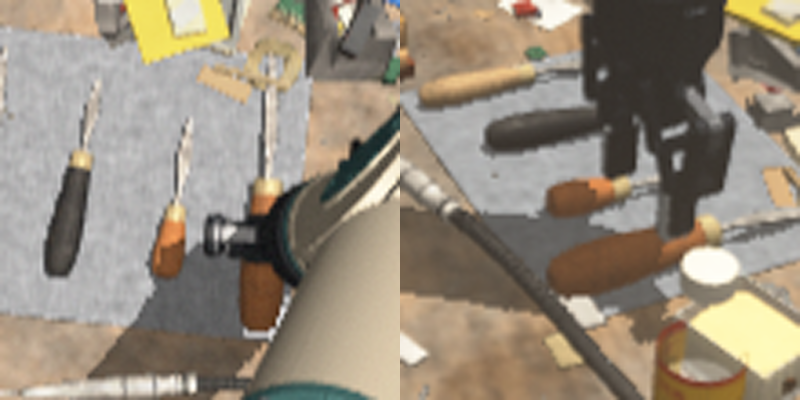

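The gripper straddles the big file: the left finger at crop (218,232) is in the gap beside the graver. I'll descend and grip.

>>> play_rows --deltas '[0, 0, 20, 0, 0, 0, 0.7, 0, 0, 35, 0, 0, 0, 0.7, 0, 0, 43, 0, 0, 0, 0.7, 0, 0, 44, 0, 0, 0, 0.7, 0, 0, 44, 0, 0, 0, 0.7, 0, 0, 44, 0, 0, 0, 0.2, 0, 0, 44, 0, 0, 0, 0.2, 0, 0, 44, 0, 0, 0, 0.2, 0, 0, 44, 0, 0, 0, 0.2, 0, 0, 44, 0, 0, 0, 0.2]'

```text
clock: 3.32
eef_pos: [557.5, -390.9, 6.9]
tool_rot: [3.141, -0.001, -0.055]
force: [-1.3, 0.6, 5.7]
width: 27.9
gripper_force: 58.7
```

>>> play_rows --deltas '[0, 0, -8, 0, 0, 0, 0.2, 0, 0, -25, 0, 0, 0, 0.2, 0, 0, -45, 0, 0, 0, 0.2, 0, 0, -70, 0, 0, 0, 0.2, 0, 0, -90, 0, 0, 0, 0.2, 0, 0, -104, 0, 0, 0, 0.2, 0, 0, -104, 0, 0, 0, 0.2, 0, 0, -104, 0, 0, 0, 0.2]'

```text
clock: 4.32
eef_pos: [556.7, -390.3, 109.3]
tool_rot: [-3.141, 0.001, -0.055]
force: [0.5, -0.3, -1.8]
width: 27.3
gripper_force: 59.1
```

```bash
python3 - <<'E'
from h import *
a=get_image("top")[:,:,::-1]; b=get_image("scene")[:,:,::-1]
x=cv2.resize(a[130:240,330:440],(400,400),interpolation=cv2.INTER_CUBIC); y=cv2.resize(b[170:280,310:420],(400,400),interpolation=cv2.INTER_CUBIC)
cv2.imwrite("pics/g2.png",np.hstack([x,y]))
E
```

```text
(no output)
```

View pics/g2.png

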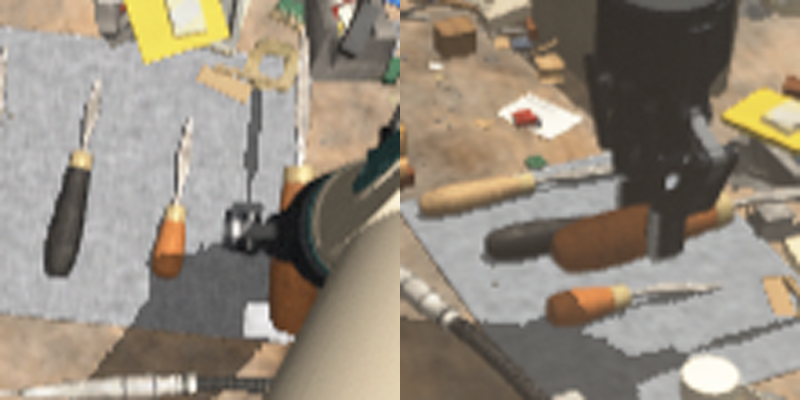

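The file is held level. Next I carry it to notch 0.

>>> play_rows --deltas '[-1, -10, 0, 0, 0, 0, 0.2, -5, -35, 0, 0, 0, 0, 0.2, -10, -75, 0, 0, 0, 0, 0.2, -16, -120, 0, 0, 0, 0, 0.2, -22, -165, 0, 0, 0, 0, 0.2, -28, -210, 0, 0, 0, 0, 0.2, -34, -255, 0, 0, 0, 0, 0.2, -40, -300, 0, 0, 0, 0, 0.2]'

```text
clock: 5.42
eef_pos: [533.3, -86.7, 109.9]
tool_rot: [-3.141, 0.0, -0.055]
force: [0.2, -0.1, -2.0]
width: 27.8
gripper_force: 59.1
```

>>> play_rows --deltas '[-7, -45, 0, 0, 0, -0.02, 0.2, -14, -90, 0, 0, 0, -0.04, 0.2, -22, -130, 0, 0, 0, -0.07, 0.2, -30, -165, 0, 0, 0, -0.09, 0.2, -35, -192, 0, 0, 0, -0.109, 0.2, -37.4, -204.8, 0, 0, 0, -0.109, 0.2, -37.4, -204.8, 0, 0, 0, -0.109, 0.2, -37.4, -204.8, 0, 0, 0, -0.109, 0.2]'

```text
clock: 6.42
eef_pos: [508.0, 116.0, 110.1]
tool_rot: [3.141, -0.0, 0.052]
force: [0.7, -0.3, -1.2]
width: 27.9
gripper_force: 59.1
```

>>> play_rows --deltas '[0, 0, 15, 0, 0, 0, 0.2, 0, 0, 35, 0, 0, 0, 0.2, 0, 0, 50, 0, 0, 0, 0.2, 0, 0, 62, 0, 0, 0, 0.2, 0, 0, 72, 0, 0, 0, 0.2, 0, 0, 77, 0, 0, 0, 0.2, 0, 0, 77, 0, 0, 0, 0.2, 0, 0, 77, 0, 0, 0, 0.2]'

```text
clock: 7.42
eef_pos: [508.1, 117.7, 33.4]
tool_rot: [-3.142, -0.001, 0.054]
force: [0.2, -0.2, -1.5]
width: 27.9
gripper_force: 59.1
```

```bash
python3 - <<'E'
from h import *
a=get_image("top")[:,:,::-1]; b=get_image("scene")[:,:,::-1]
x=cv2.resize(a[150:250,195:320],(400,320),interpolation=cv2.INTER_CUBIC); y=cv2.resize(b[130:230,240:365],(400,320),interpolation=cv2.INTER_CUBIC)
cv2.imwrite("pics/g3.png",np.hstack([x,y]))
E
```

```text
(no output)
```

View pics/g3.png

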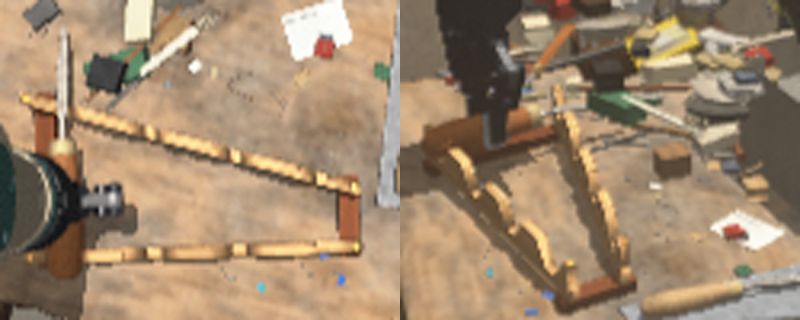

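The file lies over the first notch pair, with the blade at crop (63,108). I'll lower it and release.

>>> play_rows --deltas '[0, 0, 1, 0, 0, 0, 0.2, 0, 0, 2, 0, 0, 0, 0.2, 0, 0, 3, 0, 0, 0, 0.2, 0, 0, 4, 0, 0, 0, 0.2, 0, 0, 4, 0, 0, 0, 0.2]'

```text
clock: 8.15
eef_pos: [508.3, 118.2, 29.8]
tool_rot: [-3.141, -0.001, 0.054]
force: [-0.6, 2.0, 8.7]
width: 27.6
gripper_force: 60.1
```

>>> play_rows --deltas '[0, 0, 0, 0, 0, 0, 0.4, 0, 0, 0, 0, 0, 0, 0.55, 0, 0, 0, 0, 0, 0, 0.7, 0, 0, 0, 0, 0, 0, 0.7, 0, 0, -15, 0, 0, 0, 0.7, 0, 0, -40, 0, 0, 0, 0.7, 0, 0, -65, 0, 0, 0, 0.7, 0, 0, -81, 0, 0, 0, 0.7, 0, 0, -81, 0, 0, 0, 0.7]'

```text
clock: 9.28
eef_pos: [508.6, 117.9, 111.4]
tool_rot: [-3.141, -0.003, 0.054]
force: [0.1, -0.1, 0.2]
width: 59.8
gripper_force: 0.0
```

>>> play_rows --deltas '[5, 30, 0, 0, 0, 0.02, 0.65, 14, 80, 0, 0, 0, 0.05, 0.65, 23, 135, 0, 0, 0, 0.09, 0.65, 32, 190, 0, 0, 0, 0.12, 0.65, 40, 240, 0, 0, 0, 0.15, 0.65, 46, 275, 0, 0, 0, 0.184, 0.65, 49.6, 296.4, 0, 0, 0, 0.184, 0.65, 49.6, 296.4, 0, 0, 0, 0.184, 0.65, 49.6, 296.4, 0, 0, 0, 0.184, 0.65]'

```text
clock: 10.4
eef_pos: [572.9, -173.2, 109.5]
tool_rot: [-3.14, 0.002, -0.128]
force: [0.6, 1.3, -0.2]
width: 55.1
gripper_force: 0.0
```

>>> play_rows --deltas '[0, 0, 20, 0, 0, 0, 0.65, 0, 0, 50, 0, 0, 0, 0.65, 0, 0, 75, 0, 0, 0, 0.65, 0, 0, 80, 0, 0, 0, 0.65, 0, 0, 80, 0, 0, 0, 0.65]'

```text
clock: 11.02
eef_pos: [573.4, -174.5, 30.3]
tool_rot: [-3.141, 0.0, -0.129]
force: [-0.7, -1.4, -0.0]
width: 55.4
gripper_force: 0.0
```

```bash
python3 - <<'E'
from h import *
a=get_image("top")[:,:,::-1]; b=get_image("scene")[:,:,::-1]
x=cv2.resize(a[130:240,200:360],(480,330),interpolation=cv2.INTER_CUBIC); y=cv2.resize(b[140:250,270:376],(318,330),interpolation=cv2.INTER_CUBIC)
cv2.imwrite("pics/g4.png",np.hstack([x,y]))
E
```

```text
(no output)
```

View pics/g4.png

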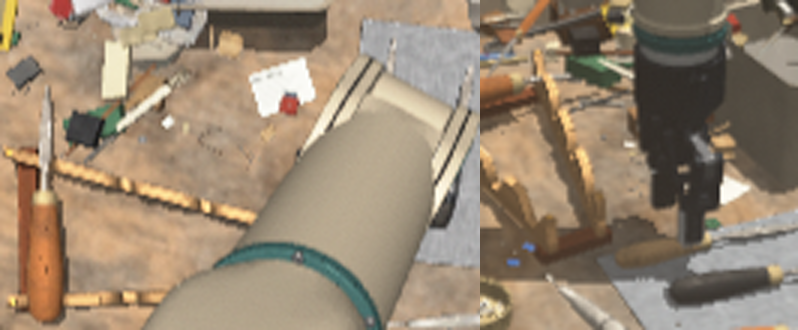

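The big file is seated in pair 0, and the gripper straddles the slim handle. I'll grip it at TCP z≈6.

>>> play_rows --deltas '[0, 0, 12, 0, 0, 0, 0.65, 0, 0, 20, 0, 0, 0, 0.65, 0, 0, 24, 0, 0, 0, 0.65, 0, 0, 24, 0, 0, 0, 0.65, 0, 0, 24, 0, 0, 0, 0.1, 0, 0, 24, 0, 0, 0, 0.1, 0, 0, 24, 0, 0, 0, 0.1, 0, 0, 24, 0, 0, 0, 0.1, 0, 0, 24, 0, 0, 0, 0.1, 0, 0, 24, 0, 0, 0, 0.1]'

```text
clock: 12.38
eef_pos: [573.4, -175.8, 6.5]
tool_rot: [3.142, -0.001, -0.13]
force: [-0.4, -0.1, 5.8]
width: 14.7
gripper_force: 58.5
```

>>> play_rows --deltas '[0, 0, -8, 0, 0, 0, 0.1, 0, 0, -25, 0, 0, 0, 0.1, 0, 0, -45, 0, 0, 0, 0.1, 0, 0, -70, 0, 0, 0, 0.1, 0, 0, -90, 0, 0, 0, 0.1, 0, 0, -104, 0, 0, 0, 0.1, 0, 0, -104, 0, 0, 0, 0.1]'

```text
clock: 13.25
eef_pos: [574.1, -176.0, 111.6]
tool_rot: [3.141, -0.003, -0.13]
force: [0.0, 0.5, -0.8]
width: 15.1
gripper_force: 58.6
```

>>> play_rows --deltas '[-5, -15, 0, 0, 0, -0.02, 0.1, -20, -50, 0, 0, 0, -0.04, 0.1, -38, -88, 0, 0, 0, -0.07, 0.1, -56, -126, 0, 0, 0, -0.11, 0.1, -74, -162, 0, 0, 0, -0.14, 0.1, -88, -192, 0, 0, 0, -0.17, 0.1, -96.6, -210.4, 0, 0, 0, -0.184, 0.1, -96.6, -210.4, 0, 0, 0, -0.184, 0.1, -96.6, -210.4, 0, 0, 0, -0.184, 0.1]'

```text
clock: 14.38
eef_pos: [504.6, 44.8, 109.7]
tool_rot: [3.141, 0.001, 0.053]
force: [0.6, -0.1, -0.8]
width: 15.0
gripper_force: 58.6
```

>>> play_rows --deltas '[0, 0, 15, 0, 0, 0, 0.1, 0, 0, 35, 0, 0, 0, 0.1, 0, 0, 52, 0, 0, 0, 0.1, 0, 0, 66, 0, 0, 0, 0.1, 0, 0, 75, 0, 0, 0, 0.1, 0, 0, 78, 0, 0, 0, 0.1, 0, 0, 78, 0, 0, 0, 0.1, 0, 0, 79, 0, 0, 0, 0.1]'

```text
clock: 15.38
eef_pos: [505.2, 45.5, 31.5]
tool_rot: [-3.142, -0.001, 0.054]
force: [0.0, -0.1, 0.2]
width: 15.3
gripper_force: 58.6
```

>>> play_rows --deltas '[0, 0, 1, 0, 0, 0, 0.1, 0, 0, 2, 0, 0, 0, 0.1, 0, 0, 3, 0, 0, 0, 0.1, 0, 0, 3, 0, 0, 0, 0.1]'

```text
clock: 15.88
eef_pos: [504.9, 45.8, 28.2]
tool_rot: [-3.141, -0.0, 0.054]
force: [-0.4, -0.0, 1.2]
width: 14.9
gripper_force: 58.9
```

```bash
python3 - <<'E'
from h import *
a=get_image("top")[:,:,::-1]; b=get_image("scene")[:,:,::-1]
x=cv2.resize(a[150:250,195:320],(400,320),interpolation=cv2.INTER_CUBIC); y=cv2.resize(b[130:230,240:365],(400,320),interpolation=cv2.INTER_CUBIC)
cv2.imwrite("pics/g5.png",np.hstack([x,y]))
E
```

```text
(no output)
```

View pics/g5.png

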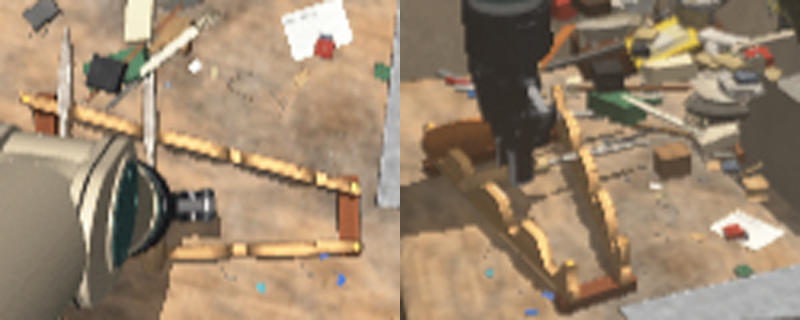

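The slim file's blade sits in the second small notch at crop (150,130). Now I'll release it and move over to the black scraper.

>>> play_rows --deltas '[0, 0, 1, 0, 0, 0, 0.1, 0, 0, 1, 0, 0, 0, 0.25, 0, 0, 1, 0, 0, 0, 0.4, 0, 0, 1, 0, 0, 0, 0.58, 0, 0, 1, 0, 0, 0, 0.58, 0, 0, -15, 0, 0, 0, 0.58, 0, 0, -40, 0, 0, 0, 0.58, 0, 0, -65, 0, 0, 0, 0.58, 0, 0, -82, 0, 0, 0, 0.58, 0, 0, -82, 0, 0, 0, 0.58]'

```text
clock: 17.23
eef_pos: [505.9, 45.6, 111.9]
tool_rot: [-3.141, -0.004, 0.054]
force: [-0.4, -0.1, -0.3]
width: 49.7
gripper_force: 0.0
```

>>> play_rows --deltas '[6, 30, 0, 0, 0, 0.02, 0.65, 17, 80, 0, 0, 0, 0.06, 0.65, 28, 135, 0, 0, 0, 0.11, 0.65, 39, 190, 0, 0, 0, 0.16, 0.65, 49, 240, 0, 0, 0, 0.2, 0.65, 56, 275, 0, 0, 0, 0.24, 0.65, 60.2, 293.2, 0, 0, 0, 0.249, 0.65, 60.2, 293.2, 0, 0, 0, 0.249, 0.65, 60.2, 293.2, 0, 0, 0, 0.249, 0.65]'

```text
clock: 18.35
eef_pos: [580.4, -241.4, 109.6]
tool_rot: [-3.14, 0.001, -0.193]
force: [0.8, -0.1, 0.5]
width: 55.4
gripper_force: 0.0
```

>>> play_rows --deltas '[0, 0, 20, 0, 0, 0, 0.65, 0, 0, 50, 0, 0, 0, 0.65, 0, 0, 75, 0, 0, 0, 0.65, 0, 0, 80, 0, 0, 0, 0.65, 0, 0, 80, 0, 0, 0, 0.65]'

```text
clock: 18.98
eef_pos: [580.9, -243.0, 30.4]
tool_rot: [-3.141, 0.0, -0.194]
force: [-0.4, -0.0, 0.6]
width: 55.2
gripper_force: 0.0
```

```bash
python3 - <<'E'
from h import *
a=get_image("top")[:,:,::-1]; b=get_image("scene")[:,:,::-1]
x=cv2.resize(a[130:240,200:360],(480,330),interpolation=cv2.INTER_CUBIC); y=cv2.resize(b[140:250,280:386],(318,330),interpolation=cv2.INTER_CUBIC)
cv2.imwrite("pics/g6.png",np.hstack([x,y]))
E
```

```text
(no output)
```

View pics/g6.png

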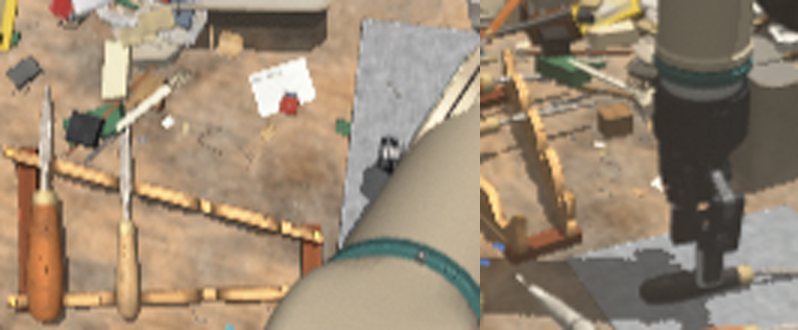

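The slim file is seated in pair 1, and the gripper straddles the black handle. I'll grip it and carry it over.

>>> play_rows --deltas '[0, 0, 12, 0, 0, 0, 0.65, 0, 0, 20, 0, 0, 0, 0.65, 0, 0, 24, 0, 0, 0, 0.65, 0, 0, 24, 0, 0, 0, 0.65, 0, 0, 24, 0, 0, 0, 0.15, 0, 0, 24, 0, 0, 0, 0.15, 0, 0, 24, 0, 0, 0, 0.15, 0, 0, 24, 0, 0, 0, 0.15, 0, 0, 24, 0, 0, 0, 0.15, 0, 0, 24, 0, 0, 0, 0.15]'

```text
clock: 20.32
eef_pos: [580.9, -244.3, 6.6]
tool_rot: [3.141, -0.001, -0.195]
force: [-1.3, 0.8, 6.0]
width: 21.3
gripper_force: 58.9
```

>>> play_rows --deltas '[0, 0, -8, 0, 0, 0, 0.15, 0, 0, -25, 0, 0, 0, 0.15, 0, 0, -45, 0, 0, 0, 0.15, 0, 0, -70, 0, 0, 0, 0.15, 0, 0, -90, 0, 0, 0, 0.15, 0, 0, -104, 0, 0, 0, 0.15, 0, 0, -104, 0, 0, 0, 0.15]'

```text
clock: 21.2
eef_pos: [581.4, -244.4, 111.4]
tool_rot: [3.141, -0.002, -0.195]
force: [0.8, 0.1, -0.4]
width: 21.4
gripper_force: 59.0
```

>>> play_rows --deltas '[-8, -15, 0, 0, 0, -0.02, 0.15, -27, -45, 0, 0, 0, -0.06, 0.15, -50, -82, 0, 0, 0, -0.1, 0.15, -73, -118, 0, 0, 0, -0.15, 0.15, -95, -152, 0, 0, 0, -0.2, 0.15, -112, -180, 0, 0, 0, -0.23, 0.15, -122.9, -197.1, 0, 0, 0, -0.249, 0.15, -122.9, -197.1, 0, 0, 0, -0.249, 0.15, -122.9, -197.1, 0, 0, 0, -0.249, 0.15]'

```text
clock: 22.32
eef_pos: [498.8, -28.2, 110.0]
tool_rot: [3.14, -0.001, 0.052]
force: [-0.2, -0.7, -1.3]
width: 21.2
gripper_force: 59.0
```

>>> play_rows --deltas '[0, 0, 15, 0, 0, 0, 0.15, 0, 0, 35, 0, 0, 0, 0.15, 0, 0, 52, 0, 0, 0, 0.15, 0, 0, 66, 0, 0, 0, 0.15, 0, 0, 75, 0, 0, 0, 0.15, 0, 0, 78, 0, 0, 0, 0.15, 0, 0, 78, 0, 0, 0, 0.15, 0, 0, 79, 0, 0, 0, 0.15]'

```text
clock: 23.32
eef_pos: [498.8, -26.9, 31.5]
tool_rot: [3.141, -0.001, 0.054]
force: [0.3, -0.0, -1.0]
width: 21.4
gripper_force: 59.0
```

>>> play_rows --deltas '[0, 0, 1, 0, 0, 0, 0.15, 0, 0, 2, 0, 0, 0, 0.15, 0, 0, 3, 0, 0, 0, 0.15, 0, 0, 3, 0, 0, 0, 0.15]'

```text
clock: 23.82
eef_pos: [498.5, -26.4, 28.7]
tool_rot: [-3.141, -0.001, 0.054]
force: [-1.2, 1.3, 7.0]
width: 21.3
gripper_force: 59.9
```

```bash
python3 - <<'E'
from h import *
a=get_image("top")[:,:,::-1]; b=get_image("scene")[:,:,::-1]
x=cv2.resize(a[150:250,195:320],(400,320),interpolation=cv2.INTER_CUBIC); y=cv2.resize(b[130:230,240:365],(400,320),interpolation=cv2.INTER_CUBIC)
cv2.imwrite("pics/g7.png",np.hstack([x,y]))
E
```

```text
(no output)
```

View pics/g7.png

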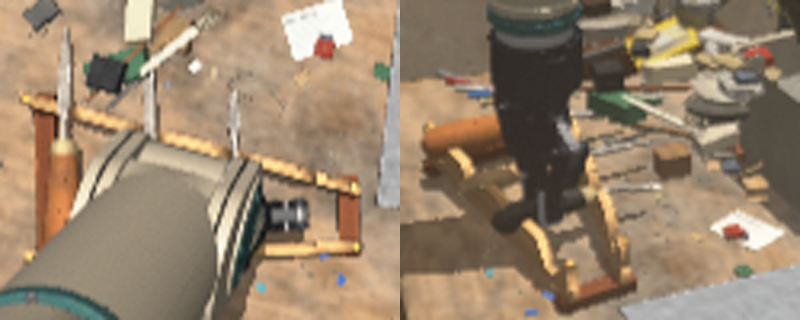

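The blade is in the third notch at crop (235,150) and contact is felt. I'll release and go to the graver.

>>> play_rows --deltas '[0, 0, 0, 0, 0, 0, 0.3, 0, 0, 0, 0, 0, 0, 0.45, 0, 0, 0, 0, 0, 0, 0.58, 0, 0, 0, 0, 0, 0, 0.58, 0, 0, 0, 0, 0, 0, 0.58, 0, 0, -15, 0, 0, 0, 0.58, 0, 0, -40, 0, 0, 0, 0.58, 0, 0, -65, 0, 0, 0, 0.58, 0, 0, -82, 0, 0, 0, 0.58, 0, 0, -82, 0, 0, 0, 0.58]'

```text
clock: 25.18
eef_pos: [499.4, -26.9, 111.9]
tool_rot: [3.141, -0.004, 0.054]
force: [0.1, 0.2, 0.2]
width: 49.6
gripper_force: 0.0
```

>>> play_rows --deltas '[6, 30, 0, 0, 0, 0.02, 0.65, 16, 82, 0, 0, 0, 0.06, 0.65, 27, 138, 0, 0, 0, 0.1, 0.65, 38, 195, 0, 0, 0, 0.15, 0.65, 47, 245, 0, 0, 0, 0.18, 0.65, 53, 280, 0, 0, 0, 0.21, 0.65, 56.9, 299.5, 0, 0, 0, 0.214, 0.65, 56.9, 299.5, 0, 0, 0, 0.214, 0.65, 56.9, 299.5, 0, 0, 0, 0.214, 0.65]'

```text
clock: 26.3
eef_pos: [570.8, -321.1, 109.4]
tool_rot: [-3.14, 0.001, -0.159]
force: [0.8, 1.1, -0.2]
width: 55.4
gripper_force: 0.0
```

>>> play_rows --deltas '[0, 0, 20, 0, 0, 0, 0.65, 0, 0, 50, 0, 0, 0, 0.65, 0, 0, 75, 0, 0, 0, 0.65, 0, 0, 80, 0, 0, 0, 0.65, 0, 0, 80, 0, 0, 0, 0.65]'

```text
clock: 26.92
eef_pos: [571.1, -322.3, 29.6]
tool_rot: [-3.141, 0.001, -0.16]
force: [-0.3, -0.0, -0.0]
width: 55.7
gripper_force: 0.0
```

```bash
python3 - <<'E'
from h import *
a=get_image("top")[:,:,::-1]; b=get_image("scene")[:,:,::-1]
x=cv2.resize(a[130:240,200:360],(480,330),interpolation=cv2.INTER_CUBIC); y=cv2.resize(b[170:280,310:416],(318,330),interpolation=cv2.INTER_CUBIC)
cv2.imwrite("pics/g8.png",np.hstack([x,y]))
E
```

```text
(no output)
```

View pics/g8.png

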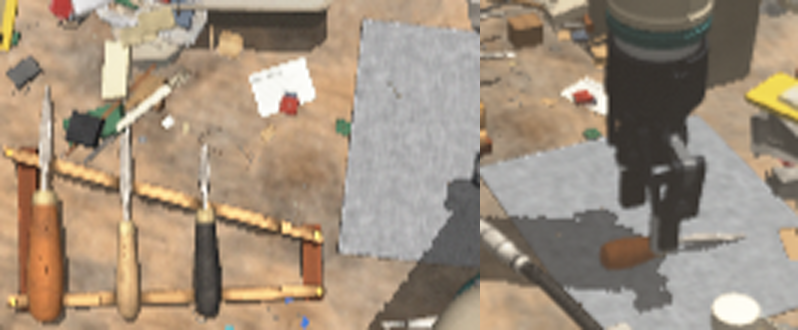

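Three tools are seated in the rack, and the fingers straddle the graver near its ferrule as expected.

>>> play_rows --deltas '[0, 0, 12, 0, 0, 0, 0.65, 0, 0, 20, 0, 0, 0, 0.65, 0, 0, 24, 0, 0, 0, 0.65, 0, 0, 24, 0, 0, 0, 0.65, 0, 0, 24, 0, 0, 0, 0.1, 0, 0, 24, 0, 0, 0, 0.1, 0, 0, 24, 0, 0, 0, 0.1, 0, 0, 24, 0, 0, 0, 0.1, 0, 0, 24, 0, 0, 0, 0.1, 0, 0, 24, 0, 0, 0, 0.1]'

```text
clock: 28.28
eef_pos: [571.4, -323.0, 6.5]
tool_rot: [3.141, -0.001, -0.16]
force: [-0.8, 0.2, 5.9]
width: 17.4
gripper_force: 58.0
```

>>> play_rows --deltas '[0, 0, -8, 0, 0, 0, 0.1, 0, 0, -25, 0, 0, 0, 0.1, 0, 0, -45, 0, 0, 0, 0.1, 0, 0, -70, 0, 0, 0, 0.1, 0, 0, -90, 0, 0, 0, 0.1, 0, 0, -104, 0, 0, 0, 0.1, 0, 0, -104, 0, 0, 0, 0.1]'

```text
clock: 29.15
eef_pos: [571.9, -323.3, 111.5]
tool_rot: [3.141, -0.002, -0.16]
force: [0.1, -0.6, -0.8]
width: 17.5
gripper_force: 58.1
```

>>> play_rows --deltas '[-7, -15, 0, 0, 0, -0.02, 0.1, -23, -48, 0, 0, 0, -0.05, 0.1, -43, -86, 0, 0, 0, -0.09, 0.1, -64, -125, 0, 0, 0, -0.13, 0.1, -84, -162, 0, 0, 0, -0.17, 0.1, -100, -192, 0, 0, 0, -0.2, 0.1, -108.5, -210.1, 0, 0, 0, -0.214, 0.1, -108.5, -210.1, 0, 0, 0, -0.214, 0.1, -108.5, -210.1, 0, 0, 0, -0.214, 0.1]'

```text
clock: 30.28
eef_pos: [498.2, -99.6, 110.0]
tool_rot: [3.14, -0.001, 0.052]
force: [0.3, -0.4, -0.6]
width: 18.0
gripper_force: 58.1
```

>>> play_rows --deltas '[0, 0, 15, 0, 0, 0, 0.1, 0, 0, 35, 0, 0, 0, 0.1, 0, 0, 50, 0, 0, 0, 0.1, 0, 0, 60, 0, 0, 0, 0.1, 0, 0, 70, 0, 0, 0, 0.1, 0, 0, 75, 0, 0, 0, 0.1, 0, 0, 78, 0, 0, 0, 0.1, 0, 0, 78, 0, 0, 0, 0.1]'

```text
clock: 31.28
eef_pos: [497.7, -98.2, 32.1]
tool_rot: [3.142, -0.0, 0.054]
force: [0.6, 0.2, -0.8]
width: 17.8
gripper_force: 58.1
```

```bash
python3 - <<'E'
from h import *
a=get_image("top")[:,:,::-1]; b=get_image("scene")[:,:,::-1]
x=cv2.resize(a[150:250,195:320],(400,320),interpolation=cv2.INTER_CUBIC); y=cv2.resize(b[130:230,240:365],(400,320),interpolation=cv2.INTER_CUBIC)
cv2.imwrite("pics/g9.png",np.hstack([x,y]))
E
```

```text
(no output)
```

View pics/g9.png

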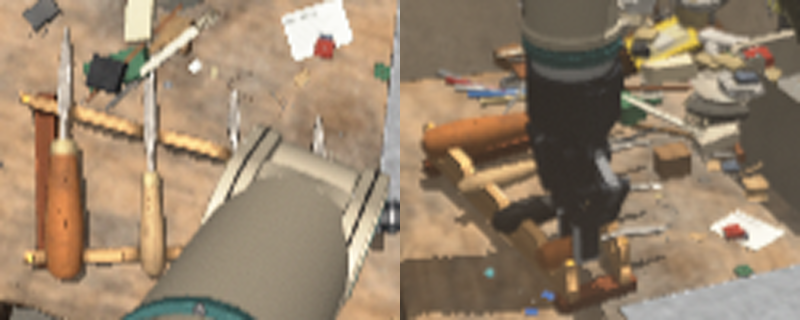

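The graver hangs over the last pair, with its blade at crop (318,140). I'll lower it.

>>> play_rows --deltas '[0, 0, 1, 0, 0, 0, 0.1, 0, 0, 2, 0, 0, 0, 0.1, 0, 0, 3, 0, 0, 0, 0.1, 0, 0, 4, 0, 0, 0, 0.1, 0, 0, 4, 0, 0, 0, 0.1]'

```text
clock: 32.0
eef_pos: [497.8, -98.3, 28.5]
tool_rot: [3.142, -0.0, 0.054]
force: [-1.1, 1.1, 5.1]
width: 18.2
gripper_force: 58.6
```

>>> play_rows --deltas '[0, 0, 0, 0, 0, 0, 0.3, 0, 0, 0, 0, 0, 0, 0.45, 0, 0, 0, 0, 0, 0, 0.58, 0, 0, 0, 0, 0, 0, 0.58, 0, 0, 0, 0, 0, 0, 0.58, 0, 0, -15, 0, 0, 0, 0.58, 0, 0, -40, 0, 0, 0, 0.58, 0, 0, -65, 0, 0, 0, 0.58, 0, 0, -82, 0, 0, 0, 0.58, 0, 0, -82, 0, 0, 0, 0.58]'

```text
clock: 33.25
eef_pos: [498.8, -98.3, 111.9]
tool_rot: [3.141, -0.004, 0.054]
force: [0.4, -0.9, -0.5]
width: 49.5
gripper_force: 0.0
```

>>> play_rows --deltas '[0, 30, -10, 0, 0, 0, 0.6, 0, 80, -30, 0, 0, 0, 0.6, 0, 130, -50, 0, 0, 0, 0.6, 0, 180, -60, 0, 0, 0, 0.6, 0, 230, -60, 0, 0, 0, 0.6, 0, 270, -60, 0, 0, 0, 0.6, 0, 290, -60, 0, 0, 0, 0.6, 0, 290, -60, 0, 0, 0, 0.6]'

```text
clock: 34.25
eef_pos: [512.0, -389.4, 169.1]
tool_rot: [3.142, 0.001, 0.051]
force: [-0.2, 0.5, 0.8]
width: 51.6
gripper_force: 0.0
```

```bash
python3 - <<'E'
from h import *
a=get_image("top")[:,:,::-1]; b=get_image("scene")[:,:,::-1]
x=cv2.resize(a[150:250,195:320],(400,320),interpolation=cv2.INTER_CUBIC); y=cv2.resize(b[130:230,240:365],(400,320),interpolation=cv2.INTER_CUBIC)
cv2.imwrite("pics/g10.png",np.hstack([x,y]))
E
```

```text
(no output)
```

View pics/g10.png

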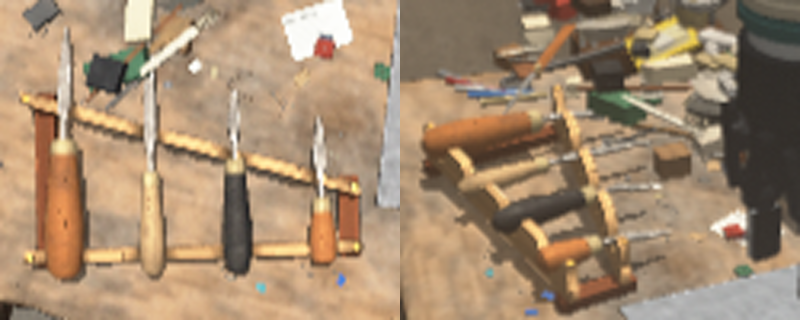

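All four tools lie seated in order, with handles at crop (65,220), (150,225), (237,220) and (322,230). The arm is clear of everything, so I'm handing in.

```bash
python3 -c "from cell import *; print(finish_job())"
```

```text
the job is handed in; nothing more can be done
None
```

All four tools are seated in the rack in order of length, with the longest at the wide end; the job was handed in at about 34 s with the arm clear of everything.

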